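# Shut and lock the access panel of the lathe drive unit

### The arm

A 7-joint arm with a two-finger parallel gripper is mounted at the origin on the work surface. World frame = base frame: x ahead of the robot, y to its left, z up, the work surface at z = 0. Lengths are in mm, angles in rad, forces in N, time in s.
With the tool pointing down it reaches from about 400 to 750 mm from the base axis. Payload 19.5 kg.
Tool frame: the origin (TCP) lies at the very end of the fingers, on their centre line; the grasp point (between the pads) lies arm.grip_depth behind it (arm.grip_depth is the distance from the TCP to the grasp point, in mm); z points along the fingers, y is the line along which they close (so a half turn about z gives the same grasp; the last joint's range is limited). The gripper opens to 85 mm and grips with 20 to 120 N. Pads are 22 mm wide; open, the fingers measure 114 mm over their backs; the gripper's body (76 mm by 85 mm) begins 54 mm behind the grasp point. The pads swing forward as they close: fully open they stand 13 mm farther back than shut.
Start: joints at [-1.178, 0.707, -0.028, 1.485, 0.022, 0.951, -0.075], TCP at [242.191, 521.477, 231.268] pointing down, gripper open.
Joint ranges: [-2.71, 2.71], [-0.32, 2.16], [-1.57, 1.52], [0, 2.45], [-1.46, 4.6], [0, 2.02], [-2.83, 2.83]. Speed limits (rad/s): [1.89, 1.89, 2.57, 2.57, 3.01, 3.01, 3.01].

### API

Orientations are given as a unit quaternion [x, y, z, w].
In Python, from station import arm gives the robot as it stands.
- The arm moves only by the tool step_arm, never from a script. Its arguments are lists of equal length, an entry for each row: "translation": the shift along the tool's x, y, z in m, a list of three; "turn": the turn, a rotation vector about the tool's x, y, z in degrees, a list of three. In form: {"translation": [[x, y, z], ...], "turn": [[rx, ry, rz], ...]}. A call has 1 to 20 rows; each row shifts and turns the commanded pose from where the row before left it, along the tool's axes as they then stand; what a row does not reach is not made up. A row lasts 1/8 s, in which the tool goes at most 62.5 mm and 10.7 degrees, less where a joint would pass 70% of its speed; a pose out of reach is approached as far as the arm can. A call is refused whole if a number of a shift passes 0.0625 or a number of a turn 10.7, either way. A call with a gripper value outside its range is refused whole. "fingers" is the finger opening in m, from 0 to 0.0854, set as the call begins (left out, the last holds). The fingers move at their own pace and stop on an object; the grip force is fixed at half the most. Time passes only in rows, so rows that do not move let the fingers close. It gives the time, the measured TCP pose, the force, the opening and the grip force at its end, in the units of the state.
- arm.get_state(): the state, without advancing time (a new reading comes with each control period).
- arm.snapshot(name): name is "scene" or "top" or "wrist"; returns a dict with "color" (480x640x3 uint8, red, green, blue), "intrinsics" (3x3 intrinsics, pixels), "eye" and "orientation" of the camera in the world. Camera axes: x right, y up, looking along -z (the intrinsics and any distortion apply to the point x, -y, -z); pixel columns grow to the right and rows downward; lengths in mm; the calibration is good to about 2 mm. A picture is of the moment at which its call begins. There is no depth.
- arm.sign_off(): hands the job in; it is judged then, once.
The state is a dict: "time": time; "q": joint angles; "dq": joint speeds; "effort": joint torques, N m; "position": TCP position; "tcp_rot": TCP orientation; "wrist_force": force on the tool from outside, world axes, zero at the start; "wrist_torque": the same for the moment, N m; "width": finger opening in mm; "gripper_force": force on a finger pad.
Only numpy, scipy, OpenCV 4.12 (cv2) and the standard library are available. Lean on these libraries where they do the work, as an engineer would, in place of code of your own. Each camera call takes 0.05 s, during which the arm holds its last target. There are 200 camera calls.

### The job

The access panel on top of the grey drive unit has been left slid open. Push it along its rails until it is fully shut against its end stop, then set a fingertip in the slot of the big round cam fastener on it and turn the fastener clockwise (seen from above) the quarter turn to its stop, so that the panel is locked. Only push and turn: pick nothing up, leave the loose parts lying around where they are and finish with the hand clear.

Things in the scene. Friction and masses are not known exactly. Their poses are not given: they have to be found in the camera images.
- case: Grey steel drive unit, fixed, 240 mm (x) by 470 (y) by 70 high; origin on its underside, on the long centre line, 200 mm from its +y end, 270 from its -y end. Top opening: y -30 to 170 mm, 180 mm wide. Two rails along y at x = +-96 mm (8 wide, tops at z = 80 mm); an end stop bar as high crosses at y = 180 mm.
- panel (a joint): Opening of the aluminium access panel, m: 0 = shut against the end stop, at most 0.12; shuts towards the case's +y. Plate 180 (x) by 220 (y) by 6 mm between the rails, top face 76 mm above the table; shut, it spans case y -40 to 180 mm. About 4 N of friction; stays where left; cannot lift. Push it by the fastener (in its slot or on its drum) or by its rear edge.
- cam (a joint): Turn of the cam fastener, rad: 0 = open, slot along the case's x; grows clockwise seen from above; 1.57 = locked, at its stop, slot along the case's y. Takes 0.08 N m; stays where left. A pawl below meets a keeper: panel well open, it turns only about 0.45; panel shut within 4 mm, it turns fully and then keeps the panel from sliding.
- slot (a point): Centre of the slot's mouth, on the fastener's vertical axis, 95 mm above the table. Steel drum 92 mm across, 19 mm high on the panel, at case x = 0, y = 90 mm minus the opening. Slot 28 mm wide, 76 long (38 either side of the axis), 16 deep, flat dark floor 79 mm above the table. The point's x axis runs along the slot and turns with it.
- slot_walls: The two steel blocks inside the drum that form the long walls of the slot, fixed to the fastener, 14 mm either side of its axis, tops 94 mm above the table; origin on the axis, 76 mm above the table. A fingertip in the slot pushes on them.
- hub: Brass platter hub, 80 mm in diameter, 60 mm high, stands beside the case; origin under its centre. Leave alone.
- cutting_head: Spare cutting head, matte black, about 70 by 85 by 62 mm; origin under its centre. Leave alone.
- spacer_a: Clear acrylic disc spacer, 60 mm in diameter, 10 mm thick, lying on top of the case near its -y end, behind the panel; origin under its centre. Leave alone.
- spacer_b: The other clear acrylic disc spacer, same size, lying on the table on the robot's side of the case; origin under its centre. Leave alone.
- puller: Chrome spindle puller lying on the table on the robot's side of the case, about 200 mm long (its x), 30 mm high with a knurled grip; origin on the underside near mid length. Leave alone.
- stylus_case: Closed black stylus case, 50 by 80 by 22 mm, beyond the case's +y end; origin under its centre. Leave alone.
- brush: Hand brush lying along its x axis beyond the case's -y end. Leave alone.

How it is judged:
By the outcome, as a careful person would: the job done as asked, in the order asked, and still so for the second after the job is handed in, with the robot touching nothing.
It also fails if it takes over 48 s, if anything falls off the work surface, if the arm or the gripper's body presses on something with over 40 N, if the wrist force passes 120 N, or if a joint passes its speed limit or range.

## Working session

There is one attempt and no reset: what is moved stays moved. The work goes in short steps, Python scripts to look and compute and a tool call to move; the robot and the scene stay as the last step left them, time stands still between calls to the robot, and variables do not carry over. Pictures are saved under pics/ and viewed, at most 10 in all, crops included, and the job is handed in when it is done.

Besides the shell and the picture viewer there is one more tool, called after "Emit:" as name(argument=value, ...) on one line, values as JSON. step_arm: Moves the arm, as the interface text tells. Its arguments: {"type":"object","properties":{"translation":{"type":"array"},"turn":{"type":"array"},"fingers":{"type":"number"}},"required":["translation","turn"]}

```bash
mkdir -p pics; cat > h.py <<'E'
import numpy as np, cv2
from scipy.spatial.transform import Rotation as R
from station import arm
def snap(n,f):
    s=arm.snapshot(n); cv2.imwrite('pics/'+f,s['color'][:,:,::-1]); 
    print(n,np.round(s['eye'],1).tolist(),np.round(s['orientation'],4).tolist(),np.round(s['intrinsics'],1).tolist(),[k for k in s]); return s
def ray(s,u,v,z):
    K=np.array(s['intrinsics']); d=np.linalg.inv(K)@[u,v,1]; d=d*[1,-1,-1]
    o=np.array(s['orientation']); M=R.from_quat(o).as_matrix() if o.size==4 else o
    d=M@d; e=np.array(s['eye']); return e+d*(z-e[2])/d[2]
def proj(s,p):
    o=np.array(s['orientation']); M=R.from_quat(o).as_matrix() if o.size==4 else o
    c=M.T@(np.array(p)-s['eye'])*[1,-1,-1]; q=np.array(s['intrinsics'])@c; return q[:2]/q[2]
E
python3 - <<'E'
from h import *
import pickle
d={n:snap(n,n+'0.png') for n in('top','scene')}
pickle.dump(d,open('s0.pkl','wb'))
s=arm.get_state();print(s);print(arm.grip_depth)
E
```

```text
top [360.3, 14.8, 1292.4] [0.0551, -0.0587, -0.7015, 0.7081] [[563.1, 0.0, 327.6], [0.0, 563.1, 240.6], [0.0, 0.0, 1.0]] ['color', 'intrinsics', 'eye', 'orientation']
scene [1355.8, -148.0, 1113.3] [0.2519, 0.202, 0.6033, 0.7292] [[545.0, 0.0, 315.6], [0.0, 545.0, 238.9], [0.0, 0.0, 1.0]] ['color', 'intrinsics', 'eye', 'orientation']
{'time': 0.1, 'q': array([-1.17770162,  0.70699504, -0.02757641,  1.48493004,  0.02199296,
        0.95088825, -0.07552655]), 'dq': array([-7.38514145e-04, -2.97210579e-03, -1.01458504e-05, -8.78001957e-04,
       -5.48468624e-04,  8.08764231e-04, -1.89844333e-03]), 'effort': array([ 1.69344403e-03, -8.84274960e+01,  1.23632111e+00, -2.36451173e+01,
        1.69503805e-02,  4.93819869e-03, -2.81057004e-05]), 'position': array([242.12642662, 521.29302503, 230.90606282]), 'tcp_rot': array([ 2.15719528e-01,  9.76455260e-01, -4.52867020e-04, -7.60429229e-05]), 'wrist_force': array([-0.16070441,  0.7228945 , -1.20276373]), 'wrist_torque': array([ 0.00100194,  0.00878691, -0.02821033]), 'gripper_force': 0.0, 'width': 85.3707165043252}
18.700000000000003
```

View pics/top0.png

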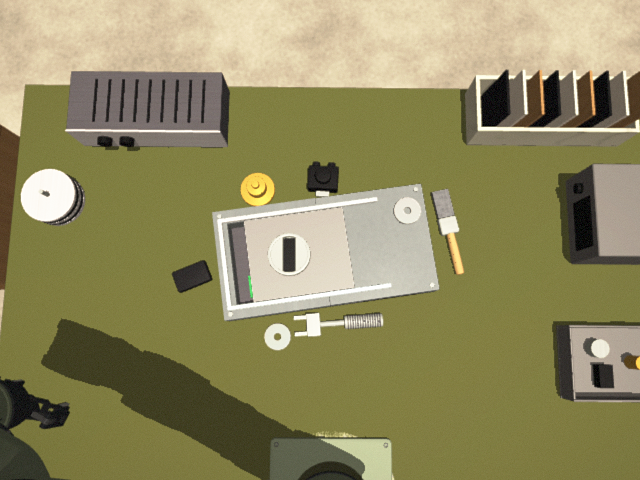

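View pics/scene0.png

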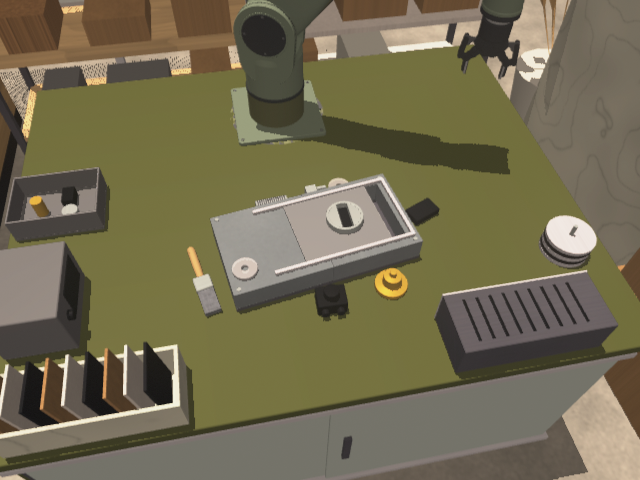

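The top view shows the case with its end stop at the left (about (222,265)), the drum near (289,254), and its slot roughly along case x. The case's top corners are near (214,212), (418,185), (438,290) and (227,319). I'll refine these on an enlarged crop.

```bash
python3 - <<'E'
from h import *
import pickle
d=pickle.load(open('s0.pkl','rb'));s=d['top']
for p in [(214,212),(418,185),(438,290),(227,319)]: print(p,ray(s,*p,70).round(1))
print('drum',ray(s,289,254,95).round(1))
cv2.imwrite('pics/c0.png',cv2.resize(s['color'][175:325,205:405,::-1],(800,600),interpolation=cv2.INTER_CUBIC))
E
```

```text
(214, 212) [620.8 261.5  70. ]
(418, 185) [ 687.2 -191.8   70. ]
(438, 290) [ 452.9 -231.3   70. ]
(227, 319) [386.4 223.9  70. ]
drum [525.1  92.   95. ]
```

View pics/c0.png

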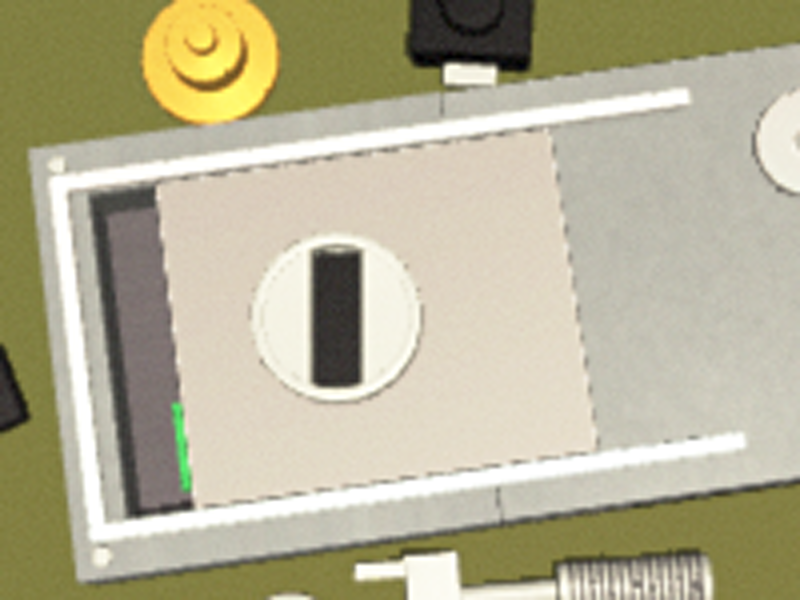

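The crop shows the drum centred at crop (337,318), i.e. image (289.2,254.5). The slot runs crop (337,250) to (337,385). The panel's leading edge goes from crop (157,187) to (195,505).

```bash
python3 - <<'E'
from h import *
import pickle
d=pickle.load(open('s0.pkl','rb'));s=d['top']
f=lambda u,v,z: ray(s,205+(u+.5)/4-.5,175+(v+.5)/4-.5,z)
def ang(a,b): return np.degrees(np.arctan2(*(b-a)[1::-1]))
c=f(337,318,95); print('drum',c, 'slot scene check', ray(d['scene'],345,216,95))
print('slot floor ends',f(337,385,79),f(337,258,79),'ang',ang(f(337,385,79),f(337,258,79)))
# rails: outer edges z=80
print('rail ang', ang(f(690,95,80),f(60,185,80))-90, ang(f(745,440,80),f(95,532,80))-90)
a,b=f(157,187,76),f(195,505,76); e,g=f(549,130,76),f(597,447,76)
print('panel corners',a,b,e,g,'centre',(a+b+e+g)/4, 'ang',ang(b,a),ang(g,e))
st=(f(70,190,80)+f(105,520,80))/2; print('gap', st-(a+b)/2)
p=arm.get_state();M=R.from_quat(p['tcp_rot']).as_matrix()
print(M.T@(np.r_[c[:2],190]-p['position']))
E
```

```text
drum [524.86633239  92.23748293  95.        ] slot scene check [529.6798501   95.00803513  95.        ]
slot floor ends [490.50245027  92.54283941  79.        ] [560.10719137  93.93107248  79.        ] ang 1.1425852704707802
rail ang 8.904991539317521 8.57236433040103
panel corners [599.17243062 193.81263418  76.        ] [425.34300674 167.71262164  76.        ] [633.43308441 -21.52948136  76.        ] [458.53677142 -48.30805035  76.        ] centre [529.1213233   72.92193103  76.        ] ang 8.539017415867686 8.705016688873343
gap [-5.79241772 47.15635503  4.        ]
[-437.17637978 -269.97280762   41.17419835]
```

Emit:
step_arm(translation=[[-0.0312, -0.0193, 0.003], [-0.0312, -0.0193, 0.003], [-0.0312, -0.0193, 0.003], [-0.0312, -0.0193, 0.003], [-0.0312, -0.0193, 0.003], [-0.0312, -0.0193, 0.003], [-0.0312, -0.0193, 0.003], [-0.0312, -0.0193, 0.003], [-0.0312, -0.0193, 0.003], [-0.0312, -0.0193, 0.003], [-0.0312, -0.0193, 0.003], [-0.0312, -0.0193, 0.003], [-0.0312, -0.0193, 0.003], [-0.0312, -0.0193, 0.003], [0, 0, 0], [0, 0, 0], [0, 0, 0]], turn=[[0, 0, 0], [0, 0, 0], [0, 0, 0], [0, 0, 0], [0, 0, 0], [0, 0, 0], [0, 0, 0], [0, 0, 0], [0, 0, 10.6], [0, 0, 10.6], [0, 0, 10.6], [0, 0, 10.6], [0, 0, 10.6], [0, 0, 10.6], [0, 0, 0], [0, 0, 0], [0, 0, 0]], fingers=0.03)

```text
time: 2.22
position: [428.7, 69.2, 189.3]
tcp_rot: [0.697, 0.717, 0.0, -0.0]
wrist_force: [-0.6, -0.1, 0.0]
width: 30.1
gripper_force: 0.0
```

```bash
python3 - <<'E'
from h import *
import pickle
s=snap('wrist','w1.png'); pickle.dump(s,open('w1.pkl','wb'))
p=arm.get_state();M=R.from_quat(p['tcp_rot']).as_matrix()
print(p['q'].round(3),p['position'],'tooly ang',np.degrees(np.arctan2(M[1,1],M[0,1])),proj(s,[525.3,92.4,95]))
print(M.T@(np.array([525.3,92.4,120])-p['position']))
E
```

```text
wrist [426.3, 148.2, 331.3] [-0.1576, -0.0023, 0.0139, 0.9874] [[367.6, 0.0, 312.4], [0.0, 367.6, 243.5], [0.0, 0.0, 1.0]] ['color', 'intrinsics', 'eye', 'orientation']
[-0.344  0.591  0.186  2.032 -0.204  0.535  0.014] [428.60208114  69.13923889 189.24906115] tooly ang 1.591425579139342 [459.69735036 216.43965156]
[20.55707331 97.30698429 69.25128543]
```

View pics/w1.png

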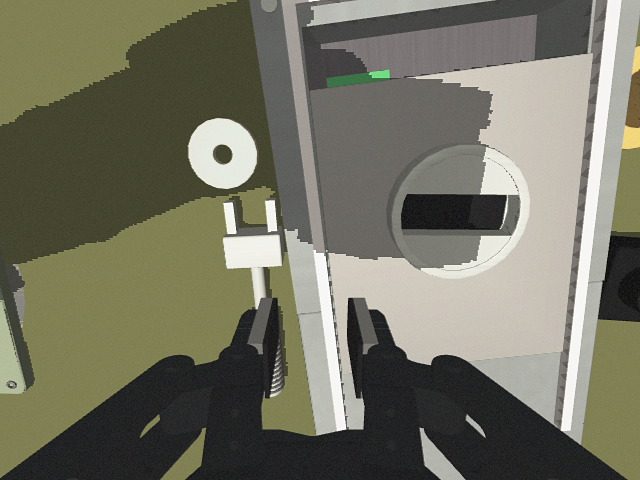

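The wrist view shows the drum at about (459,212). The slot mouth spans columns 401–519 and rows 194–236, so its centre is about (460,215). That matches the predicted (460,216) within about 1 mm, and the slot is parallel to the finger line.

Emit:
step_arm(translation=[[0.0053, 0.0242, 0], [0.0053, 0.0242, 0], [0.0053, 0.0242, 0], [0.0053, 0.0242, 0], [0, 0, 0.03], [0, 0, 0.03], [0, 0, 0.022], [0, 0, 0], [0, 0, 0]], turn=[[0, 0, 0], [0, 0, 0], [0, 0, 0], [0, 0, 0], [0, 0, 0], [0, 0, 0], [0, 0, 0], [0, 0, 0], [0, 0, 0]], fingers=0.03)

```text
time: 3.4
position: [525.0, 92.4, 108.1]
tcp_rot: [0.698, 0.716, 0.0, 0.0]
wrist_force: [0.1, -0.1, 0.6]
width: 30.2
gripper_force: 0.0
```

```bash
python3 - <<'E'
from h import *
import pickle
s=snap('wrist','w2.png'); pickle.dump(s,open('w2.pkl','wb'))
p=arm.get_state();M=R.from_quat(p['tcp_rot']).as_matrix()
print(p['q'].round(3),p['position'],'tooly ang',np.degrees(np.arctan2(M[1,1],M[0,1])),proj(s,[525,93,95]),proj(s,p['position']))
E
```

```text
wrist [522.7, 171.4, 250.1] [-0.1576, -0.0025, 0.013, 0.9874] [[367.6, 0.0, 312.4], [0.0, 367.6, 243.5], [0.0, 0.0, 1.0]] ['color', 'intrinsics', 'eye', 'orientation']
[-0.319  0.835  0.159  1.779 -0.229  0.544  0.012] [525.12105185  92.42681809 108.23568558] tooly ang 1.5115284431334277 [312.46684673 299.7206603 ] [312.74533339 314.85271853]
```

View pics/w2.png

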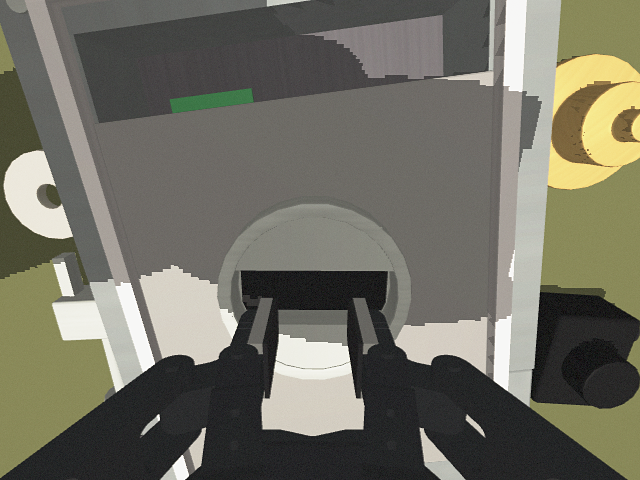

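The near view shows the mouth at rows 270–322 and columns 241–390, so its centre is about 1.6 mm further +y than the tool. I'll correct for that and descend.

Emit:
step_arm(translation=[[0.0018, 0.0008, 0.004], [0, 0, 0.006], [0, 0, 0.006], [0, 0, 0.006], [0, 0, 0.003], [0, 0, 0]], turn=[[0, 0, 0], [0, 0, 0], [0, 0, 0], [0, 0, 0], [0, 0, 0], [0, 0, 0]], fingers=0.03)

```text
time: 4.2
position: [525.4, 94.0, 82.1]
tcp_rot: [0.698, 0.716, -0.0, -0.0]
wrist_force: [0.0, -0.1, 0.3]
width: 30.1
gripper_force: 0.0
```

Emit:
step_arm(translation=[[0.005, -0.0006, 0], [0.005, -0.0006, 0], [0.005, -0.0006, 0], [0.005, -0.0006, 0], [0.005, -0.0006, 0], [0.005, -0.0006, 0], [0.005, -0.0006, 0], [0, 0, 0]], turn=[[0, 0, 0], [0, 0, 0], [0, 0, 0], [0, 0, 0], [0, 0, 0], [0, 0, 0], [0, 0, 0], [0, 0, 0]], fingers=0.03)

```text
time: 5.2
position: [520.2, 129.7, 82.2]
tcp_rot: [0.698, 0.717, 0.0, -0.0]
wrist_force: [0.7, -0.3, -0.8]
width: 29.9
gripper_force: 0.0
```

Emit:
step_arm(translation=[[0.002, -0.0002, 0], [0.002, -0.0002, 0]], turn=[[0, 0, 0], [0, 0, 0]], fingers=0.03)

```text
time: 5.45
position: [519.9, 132.7, 82.3]
tcp_rot: [0.698, 0.716, -0.0, 0.0]
wrist_force: [0.6, -4.0, 0.7]
width: 29.9
gripper_force: 2.1
```

```bash
python3 - <<'E'
from h import *
s=snap('wrist','w3.png')
E
```

```text
wrist [517.8, 211.7, 224.3] [-0.1579, -0.002, 0.0126, 0.9874] [[367.6, 0.0, 312.4], [0.0, 367.6, 243.5], [0.0, 0.0, 1.0]] ['color', 'intrinsics', 'eye', 'orientation']
```

View pics/w3.png

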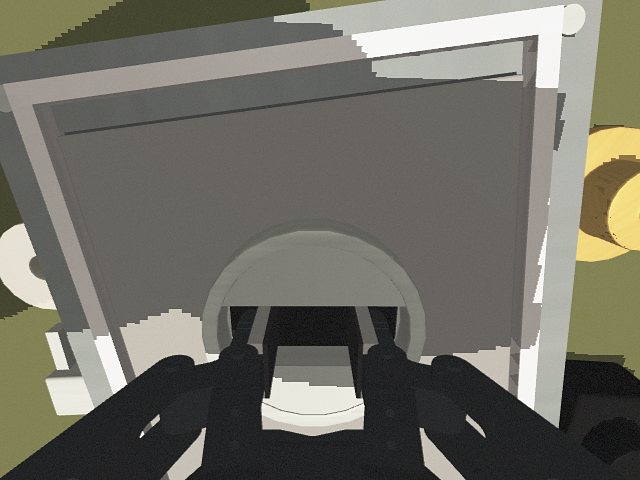

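The panel is moving with about 4 N on the wrist. The remaining gap to the end stop, rows ~75–133 against the bar, is about 10 mm.

Emit:
step_arm(translation=[[0.002, -0.0002, 0], [0.002, -0.0003, 0], [0.002, -0.0002, 0], [0.002, -0.0003, 0]], turn=[[0, 0, 0], [0, 0, 0], [0, 0, 0], [0, 0, 0]], fingers=0.03)

```text
time: 6.0
position: [518.6, 141.0, 82.3]
tcp_rot: [0.698, 0.716, -0.0, 0.0]
wrist_force: [0.7, -3.5, 0.2]
width: 30.1
gripper_force: 2.1
```

Emit:
step_arm(translation=[[0.0015, -0.0002, 0], [0.0015, -0.0002, 0]], turn=[[0, 0, 0], [0, 0, 0]], fingers=0.03)

```text
time: 6.25
position: [518.1, 143.9, 82.3]
tcp_rot: [0.698, 0.716, -0.0, 0.0]
wrist_force: [1.4, -7.4, -0.4]
width: 30.1
gripper_force: 4.4
```

Force is rising. I'll keep nudging.

Emit:
step_arm(translation=[[0.0015, -0.0002, 0], [0.001, -0.0001, 0]], turn=[[0, 0, 0], [0, 0, 0]], fingers=0.03)

```text
time: 6.5
position: [518.1, 144.1, 82.3]
tcp_rot: [0.698, 0.716, -0.001, 0.001]
wrist_force: [1.6, -20.4, 0.3]
width: 30.2
gripper_force: 10.5
```

Stopped at the end stop with 20 N at constant position. I'll back off to the drum's axis and turn clockwise (+tool z).

Emit:
step_arm(translation=[[-0.0025, 0.0003, 0], [-0.002, 0.0003, 0], [0, 0, 0]], turn=[[0, 0, 0], [0, 0, 0], [0, 0, 0]], fingers=0.03)

```text
time: 6.88
position: [518.5, 142.2, 82.3]
tcp_rot: [0.698, 0.716, 0.0, -0.0]
wrist_force: [-0.1, -0.4, -0.6]
width: 30.3
gripper_force: 0.0
```

Emit:
step_arm(translation=[[0, 0, 0], [0, 0, 0], [0, 0, 0], [0, 0, 0]], turn=[[0, 0, 6], [0, 0, 6], [0, 0, 6], [0, 0, 6]], fingers=0.03)

```text
time: 7.38
position: [518.2, 141.7, 82.3]
tcp_rot: [0.832, 0.554, -0.0, -0.0]
wrist_force: [-2.3, -3.5, 1.4]
width: 30.1
gripper_force: 2.1
```

Emit:
step_arm(translation=[[-0.0008, 0, 0], [0, 0, 0], [0, 0, 0], [0, 0, 0], [0, 0, 0], [0, 0, 0], [0, 0, 0], [0, 0, 0]], turn=[[0, 0, 6], [0, 0, 6], [0, 0, 6], [0, 0, 6], [0, 0, 6], [0, 0, 6], [0, 0, 6], [0, 0, 6]], fingers=0.03)

```text
time: 8.38
position: [518.2, 141.7, 82.3]
tcp_rot: [0.986, 0.168, 0.0, -0.0]
wrist_force: [-0.0, 0.8, 0.3]
width: 30.0
gripper_force: 1.9
```

```bash
python3 - <<'E'
from h import *
p=arm.get_state();M=R.from_quat(p['tcp_rot']).as_matrix()
print(p['q'].round(3),p['position'],p['wrist_force'],p['wrist_torque'],np.degrees(np.arctan2(M[1,1],M[0,1])))
E
```

```text
[-0.572  0.937  0.485  1.785 -0.721  0.606 -0.877] [518.19961924 141.66100167  82.28509639] [-0.02657081  0.76737908  0.27829905] [ 0.00958238 -0.06387949  0.11852521] -70.67173455678814
```

Emit:
step_arm(translation=[[0, 0, 0], [0, 0, 0], [0, 0, 0], [0, 0, 0], [0, 0, 0]], turn=[[0, 0, 5], [0, 0, 5], [0, 0, 4], [0, 0, 3], [0, 0, 3]], fingers=0.03)

```text
time: 9.0
position: [518.5, 141.7, 82.3]
tcp_rot: [1.0, -0.005, 0.0, -0.0]
wrist_force: [2.2, 0.6, -0.8]
width: 29.7
gripper_force: 3.7
```

```bash
python3 - <<'E'
from h import *
p=arm.get_state();M=R.from_quat(p['tcp_rot']).as_matrix()
print(p['position'],p['wrist_force'],p['wrist_torque'],np.degrees(np.arctan2(M[1,1],M[0,1])))
E
```

```text
[518.46425826 141.68421541  82.29821326] [ 2.22066452  0.60194008 -0.78066989] [ 0.11352314 -0.5237468   0.11175054] -90.57050733788303
```

Emit:
step_arm(translation=[[0, 0, 0], [0, 0, 0], [0, 0, 0]], turn=[[0, 0, 3], [0, 0, 3], [0, 0, 0]], fingers=0.03)

```text
time: 9.38
position: [518.5, 141.8, 82.4]
tcp_rot: [0.999, -0.054, 0.0, 0.0]
wrist_force: [3.0, 0.3, 1.5]
width: 30.2
gripper_force: 76.7
```

```bash
python3 - <<'E'
from h import *
p=arm.get_state();M=R.from_quat(p['tcp_rot']).as_matrix()
print(p['position'],p['wrist_force'],p['wrist_torque'],np.degrees(np.arctan2(M[1,1],M[0,1])))
snap('wrist','w4.png')
E
```

```text
[518.53002195 141.76640474  82.36657829] [2.95262531 0.2682992  1.52605395] [-0.13174814 -0.73310415  3.98089844] -96.22617262110911
wrist [597.5, 132.6, 224.4] [0.1051, -0.1162, 0.7353, -0.6593] [[367.6, 0.0, 312.4], [0.0, 367.6, 243.5], [0.0, 0.0, 1.0]] ['color', 'intrinsics', 'eye', 'orientation']
```

View pics/w4.png

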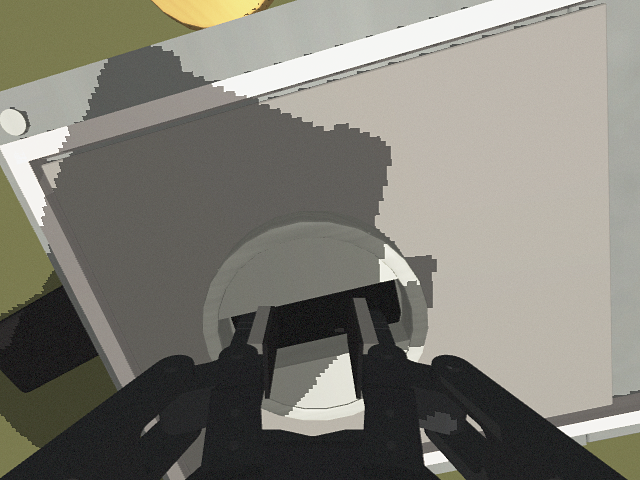

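The torque rose to 4 N m, and the slot now lies parallel to the rails, so the cam is on its stop. The panel looks shut. I'll centre the fingers and lift out.

Emit:
step_arm(translation=[[0, 0, 0], [0, 0, 0], [0, 0, 0], [0, 0, 0], [0, 0, -0.005], [0, 0, -0.01], [0, 0, -0.02], [0, 0, -0.03], [0, 0, -0.03], [0, 0, -0.03], [-0.04, 0, -0.02], [-0.04, 0, 0], [-0.04, 0, 0], [0, 0, 0], [0, 0, 0]], turn=[[0, 0, -5], [0, 0, -5], [0, 0, -4], [0, 0, 0], [0, 0, 0], [0, 0, 0], [0, 0, 0], [0, 0, 0], [0, 0, 0], [0, 0, 0], [0, 0, 0], [0, 0, 0], [0, 0, 0], [0, 0, 0], [0, 0, 0]], fingers=0.03)

```text
time: 11.3
position: [399.8, 125.7, 227.8]
tcp_rot: [0.998, 0.065, 0.0, -0.0]
wrist_force: [0.2, -0.1, -0.6]
width: 30.1
gripper_force: 0.0
```

```bash
python3 - <<'E'
from h import *
s=snap('wrist','w5.png')
yh=np.array([-.1495,.9888,0]);xh=np.array([.9888,.1495,0])
print(proj(s,[518.4,141.5,95]))
E
```

```text
wrist [478.6, 135.4, 369.9] [-0.118, 0.103, -0.6514, 0.7424] [[367.6, 0.0, 312.4], [0.0, 367.6, 243.5], [0.0, 0.0, 1.0]] ['color', 'intrinsics', 'eye', 'orientation']
[310.7536581   61.34310286]
```

View pics/w5.png

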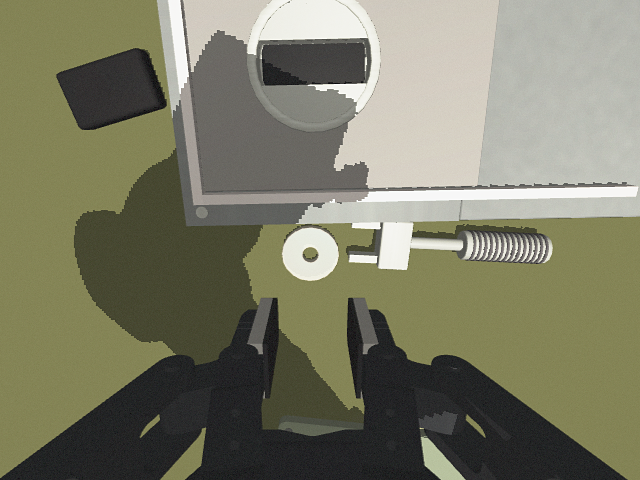

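The final view shows the panel flush against the end stop and the slot (rows 38–85) parallel to the rails. The hand is clear and the loose parts are undisturbed.

```bash
python3 -c "
from station import arm
print(arm.sign_off())"
```

```text
the job is handed in; nothing more can be done
None
```

I pushed the panel shut against its end stop, turned the cam fastener clockwise to its stop so the panel is locked, and handed the job in with the hand clear at about 11 s; the judge's result was not shown.

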